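# Set up the citrus press

### The arm

A 7-joint arm with a two-finger parallel gripper is mounted at the origin on a cart in front of the work surface, level with it; the furniture and walls round the work are solid. World frame = base frame: x ahead of the robot, y to its left, z up, the work surface at z = 0. Lengths are in m, angles in rad, forces in N, time in s.
With the tool pointing down it reaches from about 0.4 to 0.85 m from the base axis. Payload 4.4 kg.
Tool frame: the origin (TCP) lies midway between the tips of the shut fingers; the grasp point (between the pads) lies 19 mm behind it; z points along the fingers, y is the line along which they close (so a half turn about z gives the same grasp; the last joint's range is limited). The gripper opens to 94 mm and grips with 3 to 60 N. Pads are 16 mm wide; open, the fingers measure 119 mm over their backs; the gripper's body (75 mm by 177 mm) begins 78 mm behind the grasp point.
Start: joints at [-1.202, 0.628, 0.038, 1.517, -0.027, 0.996, -0.02], TCP at [0.274, 0.59, 0.205] pointing down, gripper open.
Joint ranges: [-3.06, 3.06], [-0.37, 2.12], [-1.25, 1.32], [0.18, 2.47], [-1.1, 4.24], [0.23, 1.98], [-2.94, 2.94]. Speed limits (rad/s): [2.57, 2.57, 3.14, 3.14, 3.14, 3.14, 3.14].

### API

Orientations are given as a rotation vector (axis times angle).
In Python, from station import arm gives the robot as it stands.
- The arm moves only by the shell command python3 jog.py FILE, which reads ROWS from the file FILE. ROWS is a JSON object whose key "plan" holds a list of rows, 1 to 5 of them, each of 7 numbers: dx, dy, dz in m, then a rotation vector rx, ry, rz in rad, then the finger opening in m; each row shifts and turns the commanded pose from where the row before left it, along the tool's axes as they then stand; what a row does not reach is not made up. A row lasts 1/12 s, in which the tool goes at most 0.0417 m and 0.125 rad, less where a joint would pass 70% of its speed; a pose out of reach is approached as far as the arm can. The fingers move at their own pace and stop on an object; the grip force is fixed at half the most. Time passes only in rows, so rows that do not move let the fingers close. It prints the time, the measured TCP pose, the force, the opening and the grip force at its end. Input that does not fit is refused with a message, and nothing moves.
- arm.get_obs(): the state, without advancing time (a new reading comes with each control period).
- arm.capture(name): name is "scene" or "top"; returns a dict with "pixels" (480x640x3 uint8, blue, green, red), "intrinsics" (3x3 intrinsics, pixels), "R" (3x3) and "t" (3): a world point X has camera coordinates R X + t. Camera axes: x right, y down, z forward; pixel columns grow to the right and rows downward; lengths in m; the calibration is good to about 2 mm. A picture is of the moment at which its call begins. There is no depth.
- arm.job_done(): hands the job in; it is judged then, once.
The state is a dict: "time_s": time; "joints": joint angles; "qvel": joint speeds; "tau": joint torques, N m; "tool_pos": TCP position; "eef_rot": TCP orientation; "wrist_force": force on the tool from outside, world axes, zero at the start; "torque": the same for the moment, N m; "finger_gap": finger opening in m; "grip_force": force on a finger pad.
Only numpy, scipy, OpenCV 4.12 (cv2) and the standard library are available. Lean on these libraries where they do the work, as an engineer would, in place of code of your own. Each camera call takes 0.05 s, during which the arm holds its last target. There are 200 camera calls.

### The job

Get the citrus press ready for use: raise its stiff-hinged metal splash guard until it stands at 105 degrees from closed (15 degrees past upright, leaning back), where it stays by itself. Then slip the reaming cone, point up, over the drive shaft until it sits fully down on the hub. Leave the guard at that angle, let go, and leave the tin, pot and mug where they stand.

Things in the scene. Friction and masses are not known exactly. Their poses are not given: they have to be found in the camera images.
- press: Citrus press: white plastic base 170 (x) x 150 (y) x 52 mm high, fixed on a wooden hob cover whose flat top is 36 mm above the worktop. Origin: centre of its underside (on the hob cover). Its x axis points from the open front to the hinge side (away from the robot and to the left), z up. Round the hub a steel dish 114 mm across, rim 59 mm above the origin.
- guard (a joint): Angle of the splash guard about its hinge, rad: 0 = closed (level, over the shaft), 1.571 = upright, 1.833 = the wanted 105 degrees, 2.4 = stop wide open. Stiff friction hinge (about 0.45 N m, plus its weight of 1.8 N 90 mm out): it stays where it is left. Between 0 and 0.3 at the start.
- hinge (a point): Middle of the guard's hinge line, on the press at (80, 0, 112) mm in the press frame. The hinge line runs along the press's y axis; the guard's flat underside lies in a plane through it. The point's axes are those of the press.
- guard_edge (a point): Middle of the guard's front edge, on the underside, 180 mm from the hinge line. Closed, it overhangs the base's front by 15 mm with a 60 mm gap beneath, so that the guard can be pushed up from under this edge. The guard is an aluminium sheet 150 mm wide, 4 mm thick; small side wings 25 mm deep run from 30 to 140 mm from the hinge; its front is open. Site x axis: from edge to hinge.
- shaft_top (a point): Top of the upright steel drive shaft: 12 mm diameter, tapering to 4 mm over its last 5 mm, standing 29 mm above the hub; at (-20, 0, 99) mm in the press frame.
- seat (a point): Centre of the hub's flat top (30 mm across), on which the cone's lower rim sits when home; at (-20, 0, 70) mm in the press frame, 19 mm above the dish floor.
- cone: Loose grey plastic reaming cone, 90 g: cylindrical skirt 46 mm diameter and 34 mm high below, a ribbed blunt point above, 62 mm high in all. From below a central blind bore 15 mm in diameter, 33 mm deep. Origin: centre of its lower rim; z is its axis, towards the point. Stands point up on the hob cover, either to the left or to the right of the press.
- fish_tin: Round food tin, 86 mm across, 40 mm high, standing on the hob cover at the side of the press where the cone is not. Origin: centre of its underside. Leave alone.
- white_pot: Small white plastic pot, 68 mm across, 46 mm high, at the back of the hob cover on the left. Origin: centre of its underside. Leave alone.
- striped_mug: Striped mug, 90 mm high, 86 x 120 mm with handle, on the hob cover right of the press, behind the place where tin or cone stands. Origin: on its underside. Leave alone.

How it is judged:
By the outcome, as a careful person would: the job done as asked, in the order asked, and still so for the second after the job is handed in, with the robot touching nothing.
It also fails if it takes over 69 s, if anything falls off the work surface, if the arm or the gripper's body presses on something with over 40 N, if the wrist force passes 120 N, or if a joint passes its speed limit or range.

## Working session

There is one attempt and no reset: what is moved stays moved. The work goes in short steps, Python scripts to look and compute and a shell command to move; the robot and the scene stay as the last step left them, time stands still between calls to the robot, and variables do not carry over. Pictures are saved under pics/ and viewed, at most 10 in all, crops included, and the job is handed in when it is done.

```bash
ls; mkdir -p pics; python3 - <<'E'
from station import arm
import cv2,numpy as np
o=arm.get_obs();print(o['time_s'],o['tool_pos'],o['eef_rot'])
for n in("scene","top"):
    c=arm.capture(n);cv2.imwrite(f"pics/{n}0.png",c["pixels"]);print(n,c["intrinsics"].tolist(),np.round(c["R"],4).tolist(),c["t"])
    np.savez(f"{n}.npz",K=c["intrinsics"],R=c["R"],t=c["t"])
E
```

```text
jog.py
pics
station.py
0.0 [0.27348229 0.58893431 0.20458162] [-6.77501350e-01 -3.06728072e+00  2.85459189e-03]
scene [[543.5973368774825, 0.0, 321.31621309386315], [0.0, 543.5973368774825, 240.83486575761827], [0.0, 0.0, 1.0]] [[0.4428, -0.8966, 0.0087], [-0.6268, -0.3165, -0.712], [0.6411, 0.3098, -0.7021]] [-0.45449065  0.41993407  0.69760582]
top [[552.4013499888362, 0.0, 317.456641048066], [0.0, 552.4013499888362, 235.49879774336173], [0.0, 0.0, 1.0]] [[-0.0115, -0.9997, 0.0211], [-0.991, 0.0086, -0.1338], [0.1336, -0.0225, -0.9908]] [-0.21966303  0.5929021   1.20533513]
```
View pics/scene0.png

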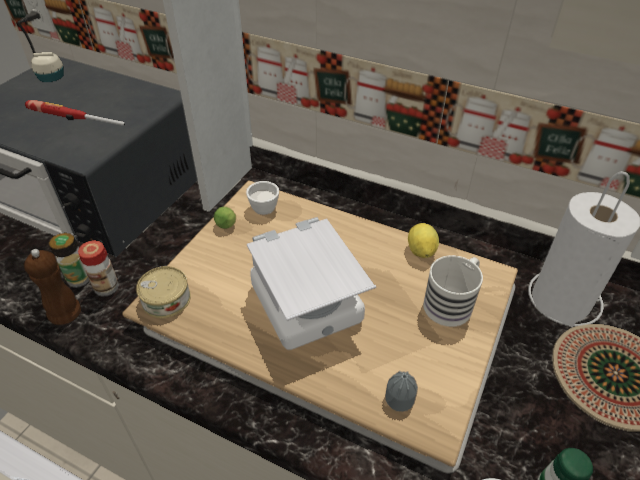

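View pics/top0.png

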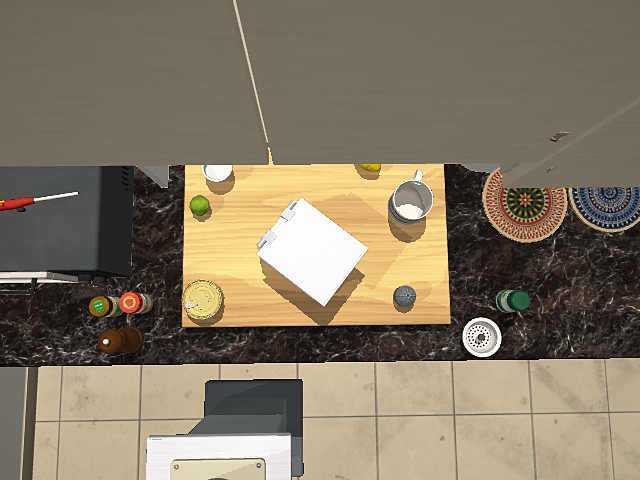

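The scene view shows the guard nearly closed, at about (310,265), and the cone on the right at (401,391). The tin is on the left at (163,290). In the top view the guard corners are near (300,199), (367,250), (324,305) and (258,252), and the cone is at (404,296).

```bash
cat > h.py <<'E'
import numpy as np,cv2
C={n:np.load(f"{n}.npz") for n in("scene","top")}
def ray(n,p):
    c=C[n];d=c['R'].T@np.linalg.inv(c['K'])@np.array([p[0],p[1],1.]);return -c['R'].T@c['t'],d/np.linalg.norm(d)
def onz(n,p,z):
    o,d=ray(n,p);return o+d*(z-o[2])/d[2]
def tri(ps,pt):
    (a,u),(b,v)=ray("scene",ps),ray("top",pt)
    s,t=np.linalg.lstsq(np.c_[u,-v],b-a,rcond=None)[0];P,Q=a+s*u,b+t*v
    return (P+Q)/2,np.linalg.norm(P-Q)
def proj(n,X):
    c=C[n];q=c['K']@(c['R']@np.array(X)+c['t']);return q[:2]/q[2]
E
python3 - <<'E'
from h import *
for n in C: print(n,"cam",-C[n]['R'].T@C[n]['t'], "tcp px",proj(n,[.274,.59,.205]))
P={}
for n,roi,thr in(("scene",(235,210,385,345),185),("top",(250,190,375,315),200)):
    im=cv2.imread(f"pics/{n}0.png");x0,y0,x1,y1=roi
    s=im[y0:y1,x0:x1]; hsv=cv2.cvtColor(s,cv2.COLOR_BGR2HSV)
    m=((hsv[...,1]<25)&(hsv[...,2]>thr)).astype(np.uint8)
    m=cv2.morphologyEx(m,cv2.MORPH_OPEN,np.ones((3,3)))
    c=max(cv2.findContours(m,0,2)[0],key=cv2.contourArea)
    a=cv2.approxPolyDP(cv2.convexHull(c),3,True)[:,0]+[x0,y0];print(n,a.tolist(),cv2.contourArea(c))
    # cone: low-value greyish
    x0,y0,x1,y1=(375,360,430,420) if n=="scene" else (385,278,425,315)
    s=cv2.cvtColor(im[y0:y1,x0:x1],cv2.COLOR_BGR2HSV);m=(s[...,1]<80).astype(np.uint8)
    c=max(cv2.findContours(m,0,2)[0],key=cv2.contourArea);print("cone bbox",np.array(cv2.boundingRect(c))+[x0,y0,0,0],cv2.minEnclosingCircle(c))
a=cv2.imread("pics/scene0.png")[200:350,230:390];b=cv2.imread("pics/top0.png")[185:320,245:420]
a=cv2.resize(a,(400,375),interpolation=2);b=cv2.resize(b,(400,309),interpolation=2)
cv2.imwrite("pics/crop0.png",np.hstack([a,np.vstack([b,np.zeros((66,400,3),np.uint8)])]))
E
```

```text
scene cam [ 0.01719618 -0.49071596  0.79275619] tcp px [-191.42931256  190.48091346]
top cam [ 0.42403391 -0.19765136  1.27818102] tcp px [-117.93340376  396.56999922]
scene [[326, 219], [373, 286], [286, 317], [248, 243]] 7065.5
cone bbox [385 370  33  42] ((25.5, 30.54878044128418), 20.60355567932129)
top [[300, 199], [366, 247], [325, 304], [258, 255], [264, 235], [283, 211]] 6197.0
cone bbox [393 286  23  21] ((19.0, 18.0), 11.401854515075684)
```

View pics/crop0.png

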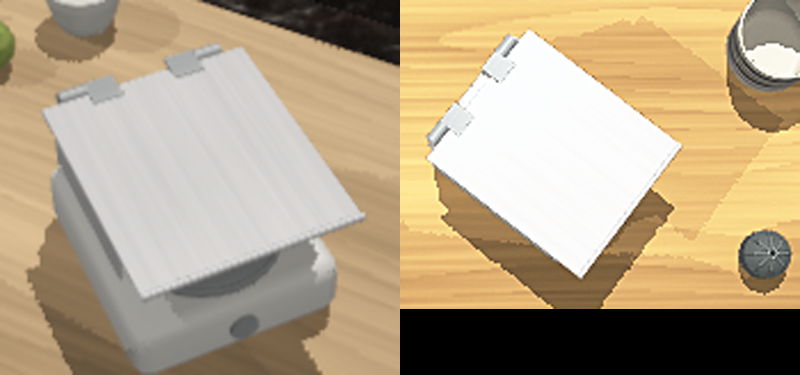

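The crop shows all four guard corners clearly in both views, so I can triangulate them.

```bash
python3 - <<'E'
from h import *
S=[(327.6,218.8),(375.3,285),(288,317.5),(247.2,244)];T=[(301,198.5),(367,249),(325,305.5),(257.5,253)]
Q=[]
for s,t in zip(S,T):
    p,e=tri(s,t);Q.append(p);print(np.round(p,4),round(e,4))
hR,fR,fL,hL=Q;print([round(np.linalg.norm(a-b),3) for a,b in((hR,fR),(fR,fL),(fL,hL),(hL,hR))])
xd=(hR+hL-fR-fL)/2;yd=(hL-hR+fL-fR)/2
print("yaw",np.degrees(np.arctan2(xd[1],xd[0])),np.degrees(np.arctan2(-yd[0],yd[1])),"tilt",np.arcsin(-xd[2]/np.linalg.norm(xd)))
print("hingemid",(hR+hL)/2,"edge",(fR+fL)/2)
# cone: from top, silhouette centre at ~mid skirt top height; tri with scene silhouette
print("cone top z=.036+.034",onz("top",(404.5,296.5),.070), "tip?",onz("top",(404,296),.09))
print("cone scene bottom centre",onz("scene",(401,405),.036))
# cone tip tri: crop tip top view (772,253)->
p=(372/2.286+245,253/2.286+185);print("tip",p,tri((402,371.5),p), onz("top",p,.098))
from station import arm
o=arm.get_obs();print(o)
E
```

```text
[ 0.6547 -0.1919  0.1525] 0.0045
[ 0.5473 -0.3258  0.157 ] 0.0037
[ 0.433  -0.237   0.1571] 0.0009
[ 0.541  -0.1001  0.1506] 0.0002
[np.float64(0.172), np.float64(0.145), np.float64(0.174), np.float64(0.146)]
yaw 51.49444600678923 51.61948746855187 tilt 0.031703668655546906
hingemid [ 0.59783829 -0.14599367  0.15156032] edge [ 0.49013026 -0.28137428  0.15704689]
cone top z=.036+.034 [ 0.45092074 -0.41346534  0.07      ] tip? [ 0.45155423 -0.40885078  0.09      ]
cone scene bottom centre [ 0.44417835 -0.42229294  0.036     ]
tip (407.7296587926509, 295.67366579177605) (array([ 0.45147627, -0.41247035,  0.11223225]), np.float64(0.0007312214948950283)) [ 0.45197272 -0.4154319   0.098     ]
{'time_s': 0.1, 'joints': array([-1.20180631,  0.62925379,  0.03846556,  1.51826036, -0.02696579,
        0.99628999, -0.0200081 ]), 'qvel': array([-0.00142867, -0.00271395,  0.0002848 , -0.00281594, -0.00059508,
        0.00034808, -0.00133473]), 'tau': array([ 2.42734415e-03, -5.50782931e+01,  1.14716928e+00, -1.87115479e+01,
       -5.22299053e-02,  1.92605745e-02,  6.64510776e-05]), 'tool_pos': array([0.27353554, 0.58898557, 0.20464881]), 'eef_rot': array([-6.77542301e-01, -3.06734333e+00,  2.61472782e-03]), 'wrist_force': array([ 0.68856021, -0.25260855,  1.04588889]), 'torque': array([-0.02020809,  0.04708244,  0.06211407]), 'grip_force': 0.0, 'finger_gap': 0.0938439142147261}
```

```bash
cat >> h.py <<'E'
from scipy.spatial.transform import Rotation as Ro
yaw=np.radians(51.5);xh=np.array([np.cos(yaw),np.sin(yaw),0]);yh=np.array([-xh[1],xh[0],0]);up=np.array([0,0,1.])
H=np.array([.601,-.141,.148])
def pf(x,y,z): return H+x*xh+y*yh+z*up     # hinge-based press axes
def state():
    from station import arm
    o=arm.get_obs();return o,Ro.from_rotvec(o['eef_rot'])
def delta(p,R=None,q=None):  # tool-frame delta from q (default: measured) to p
    o,M=state();return np.round((R or M).inv().apply(np.array(p)-(o['tool_pos'] if q is None else q)),4)
E
python3 - <<'E'
from h import *
o,M=state();print(np.round(M.as_matrix(),3))
w=[[.45,.25,.35],[.42,-.12,.30]]
print(delta(w[0]),delta(w[1],q=w[0]))
print("tin",onz("top",(203,299),.076),"mill",onz("top",(105,343),.15),"prepos",pf(-.165,.135,-.043),"corner",pf(-.18,.075,0))
E
```

```text
[[-0.907  0.421 -0.001]
 [ 0.421  0.907 -0.002]
 [-0.    -0.002 -1.   ]]
[-0.3028 -0.2334 -0.1449] [-0.1286 -0.3481  0.0506]
tin [0.45024385 0.02323983 0.076     ] mill [0.36365572 0.20270879 0.15      ] prepos [ 0.39263298 -0.18609087  0.105     ] corner [ 0.43025175 -0.23518087  0.148     ]
```

```bash
echo '{"plan":[[0,0,-0.036,0,0,0,0],[0,0,-0.036,0,0,0,0],[0,0,-0.036,0,0,0,0],[0,0,-0.036,0,0,0,0]]}' > path.dat && python3 jog.py path.dat
echo '{"plan":[[-0.03,-0.023,0,0,0,0,0],[-0.03,-0.023,0,0,0,0,0],[-0.03,-0.023,0,0,0,0,0],[-0.03,-0.023,0,0,0,0,0],[-0.03,-0.023,0,0,0,0,0]]}' > path.dat && python3 jog.py path.dat
echo '{"plan":[[-0.03,-0.023,0,0,0,0,0],[-0.03,-0.023,0,0,0,0,0],[-0.03,-0.023,0,0,0,0,0],[-0.03,-0.023,0,0,0,0,0],[-0.03,-0.023,0,0,0,0,0]]}' > path.dat && python3 jog.py path.dat
echo '{"plan":[[-0.013,-0.035,0.005,0,0,0,0],[-0.013,-0.035,0.005,0,0,0,0],[-0.013,-0.035,0.005,0,0,0,0],[-0.013,-0.035,0.005,0,0,0,0],[-0.013,-0.035,0.005,0,0,0,0]]}' > path.dat && python3 jog.py path.dat
echo '{"plan":[[-0.013,-0.035,0.005,0,0,0,0],[-0.013,-0.035,0.005,0,0,0,0],[-0.013,-0.035,0.005,0,0,0,0],[-0.013,-0.035,0.005,0,0,0,0],[-0.013,-0.035,0.005,0,0,0,0]]}' > path.dat && python3 jog.py path.dat
echo '{"plan":[[0,0,0,0,0,0.118,0],[0,0,0,0,0,0.118,0],[0,0,0,0,0,0,0]]}' > path.dat && python3 jog.py path.dat
python3 -c "
from h import *
o,M=state();print(o['joints'],np.round(M.as_matrix(),3))"
```

```text
time_s: 0.43
tool_pos: [0.2736, 0.589, 0.3506]
eef_rot: [-0.678, -3.067, 0.002]
wrist_force: [-0.5, 1.2, -0.0]
finger_gap: 0.0713
grip_force: 0.0
time_s: 0.85
tool_pos: [0.3617, 0.4201, 0.3492]
eef_rot: [-0.677, -3.067, 0.001]
wrist_force: [0.7, 0.4, 0.9]
finger_gap: 0.0371
grip_force: 0.0
time_s: 1.27
tool_pos: [0.4493, 0.2526, 0.3493]
eef_rot: [-0.677, -3.067, 0.0]
wrist_force: [0.8, 1.0, -0.4]
finger_gap: 0.0041
grip_force: 0.0
time_s: 1.68
tool_pos: [0.4334, 0.0667, 0.3241]
eef_rot: [-0.677, -3.067, 0.0]
wrist_force: [-0.6, -0.3, 0.2]
finger_gap: 0.0007
grip_force: 0.0
time_s: 2.1
tool_pos: [0.4187, -0.1192, 0.2992]
eef_rot: [-0.677, -3.068, -0.0]
wrist_force: [1.0, 0.0, -0.7]
finger_gap: 0.0004
grip_force: 0.0
time_s: 2.35
tool_pos: [0.4189, -0.1184, 0.2991]
eef_rot: [-1.041, -2.963, 0.0]
wrist_force: [-0.5, 0.1, 0.0]
finger_gap: 0.0005
grip_force: 0.0
[-0.11818613  0.21808556  0.40631091  1.94974516 -0.10196382  0.99432104
  1.23008464] [[-0.78   0.626 -0.001]
 [ 0.626  0.78   0.   ]
 [ 0.001 -0.001 -1.   ]]
```

```bash
echo '{"plan":[[0,0,0,0,-0.12,0,0],[0,0,0,0,-0.12,0,0],[0,0,0,0,-0.12,0,0]]}' > path.dat && python3 jog.py path.dat
echo '{"plan":[[0,0,0,0,-0.12,0,0],[0,0,0,0,-0.12,0,0],[0,0,0,0,-0.12,0,0],[0,0,0,0,0,0,0]]}' > path.dat && python3 jog.py path.dat
python3 -c "
from h import *
o,M=state();print(o['joints'],np.round(M.as_matrix(),3))
p=pf(-.165,.135,-.035);print(p,delta(p))"
```

```text
time_s: 2.6
tool_pos: [0.4181, -0.1182, 0.2989]
eef_rot: [0.927, 2.67, -0.161]
wrist_force: [-0.4, -1.2, 0.5]
finger_gap: 0.0
grip_force: 0.0
time_s: 2.93
tool_pos: [0.4119, -0.1251, 0.2961]
eef_rot: [0.882, 2.512, -0.274]
wrist_force: [-0.3, -0.8, -1.0]
finger_gap: 0.0004
grip_force: 0.0
[-0.44879092  0.00557335  0.35741194  2.35379034  0.74904927  0.55534872
  0.20179732] [[-0.688  0.632  0.357]
 [ 0.54   0.774 -0.33 ]
 [-0.485 -0.034 -0.874]]
[ 0.39263298 -0.18609087  0.113     ] [ 0.0691 -0.0532  0.1732]
```

The arm can't tilt outward that far this close in. I'll come from the open front instead, pointing the tool toward the hinge, which is a sideways tilt that joint 5 allows.

```bash
echo '{"plan":[[0,0,0,0,0.12,0,0],[0,0,0,0,0.12,0,0],[0,0,0,0,0.12,0,0],[0,0,0,0,0.12,0,0],[0,0,0,0,0,0,0]]}' > path.dat && python3 jog.py path.dat
python3 -c "
from h import *
o,M=state();print(o['joints'],np.round(M.as_matrix(),3));print(delta([.43,-.355,.33]))"
```

```text
time_s: 3.35
tool_pos: [0.414, -0.1352, 0.2974]
eef_rot: [1.019, 2.786, -0.174]
wrist_force: [1.5, -0.5, 0.3]
finger_gap: 0.0005
grip_force: 0.0
[-0.2732653   0.12706107  0.44635815  2.09178503  0.12765417  0.79311507
  0.95243099] [[-0.752  0.648  0.118]
 [ 0.628  0.76  -0.167]
 [-0.198 -0.051 -0.979]]
[-0.1566 -0.1583  0.0067]
```

```bash
echo '{"plan":[[0,0,0,0,0.1,0,0],[0,0,0,0,0.1,0,0],[-0.026,-0.026,-0.006,0,0,0.12,0],[-0.023,-0.029,-0.006,0,0,0.12,0],[-0.02,-0.032,-0.006,0,0,0.12,0]]}' > path.dat && python3 jog.py path.dat
echo '{"plan":[[-0.016,-0.034,-0.006,0,0,0.12,0],[-0.012,-0.036,-0.006,0,0,0.12,0],[-0.008,-0.037,-0.006,0,0,0.12,0],[0,0,0,0,0,0.12,0],[0,0,0,0,0,0.12,0]]}' > path.dat && python3 jog.py path.dat
echo '{"plan":[[0,0,0,0,0,0.12,0],[0,0,0,0,0,0.12,0],[0,0,0,0,0,0.12,0],[0,0,0,0,0,0.12,0],[0,0,0,0,0,0.12,0]]}' > path.dat && python3 jog.py path.dat
python3 -c "
from h import *
o,M=state();print(o['joints'],np.round(M.as_matrix(),3));T=Ro.from_matrix(np.c_[xh,-yh,-up]);print((M.inv()*T).as_rotvec(),delta([.43,-.355,.33]))"
```

```text
time_s: 3.77
tool_pos: [0.3944, -0.2423, 0.3186]
eef_rot: [-1.594, -2.695, 0.086]
wrist_force: [1.7, -0.5, -0.1]
finger_gap: 0.0004
grip_force: 0.0
time_s: 4.18
tool_pos: [0.3073, -0.3137, 0.3434]
eef_rot: [2.328, 2.095, -0.084]
wrist_force: [-0.1, 0.2, -0.1]
finger_gap: 0.0003
grip_force: 0.0
time_s: 4.6
tool_pos: [0.3092, -0.3121, 0.3426]
eef_rot: [2.827, 1.316, -0.078]
wrist_force: [-0.2, -0.2, -0.7]
finger_gap: 0.0005
grip_force: 0.0
[-0.02662865  0.23563465  0.88891949  1.8752168  -0.14268425  1.11271579
  0.21113693] [[ 0.643  0.765 -0.036]
 [ 0.764 -0.644 -0.042]
 [-0.055 -0.001 -0.998]]
[-0.00142204  0.05486696 -0.02772509] [0.0456 0.12   0.0101]
```

```bash
echo '{"plan":[[0.015,0.04,0.003,0,0.01,-0.01,0],[0.015,0.04,0.003,0,0.02,-0.01,0],[0.015,0.04,0.003,0,0.02,-0.01,0]]}' > path.dat && python3 jog.py path.dat
echo '{"plan":[[0,0,0,0,0.12,0,0],[0,0,0,0,0.12,0,0],[0,0,0,0,0.12,0,0],[0,0,0,0,0.12,0,0]]}' > path.dat && python3 jog.py path.dat
echo '{"plan":[[0,0,0,0,0.12,0,0],[0,0,0,0,0.12,0,0],[0,0,0,0,0.12,0,0],[0,0,0,0,0.06,0,0],[0,0,0,0,0,0,0]]}' > path.dat && python3 jog.py path.dat
python3 -c "
from h import *
o,M=state();print(o['joints'],np.round(M.as_matrix(),3));a=.9;T=Ro.from_matrix(np.c_[xh,-yh,-up])*Ro.from_rotvec([0,a,0]);print((M.inv()*T).as_rotvec(),T.as_matrix()@np.array([[1,0,0],[0,0,0],[0,0,1]]))
p=pf(-.245,0,-.026);print(p,delta(p,T))"
```

```text
time_s: 4.85
tool_pos: [0.4291, -0.3523, 0.3317]
eef_rot: [-2.823, -1.378, 0.005]
wrist_force: [1.4, -0.9, 0.9]
finger_gap: 0.0004
grip_force: 0.0
time_s: 5.18
tool_pos: [0.4275, -0.3534, 0.3327]
eef_rot: [-2.577, -1.255, -0.631]
wrist_force: [-0.5, 0.5, -0.6]
finger_gap: 0.0003
grip_force: 0.0
time_s: 5.6
tool_pos: [0.4246, -0.3546, 0.3287]
eef_rot: [-2.282, -1.096, -1.092]
wrist_force: [-0.3, 1.2, -0.3]
finger_gap: 0.0005
grip_force: 0.0
[ 0.85025423  0.66776388  0.48266105  1.59349445 -0.94657518  1.67117506
  0.93336732] [[ 0.393  0.783  0.482]
 [ 0.485 -0.622  0.614]
 [ 0.781 -0.007 -0.625]]
[-0.00478103  0.00379274 -0.00554139] [[ 0.3869613   0.          0.48763247]
 [ 0.48647703  0.          0.61303803]
 [ 0.78332691  0.         -0.62160997]]
[ 0.44848391 -0.332739    0.122     ] [-0.142   0.0051  0.1535]
```

```bash
echo '{"plan":[[-0.024,0.001,0.0256,0,0,0,0],[-0.024,0.001,0.0256,0,0,0,0],[-0.024,0.001,0.0256,0,0,0,0]]}' > path.dat && python3 jog.py path.dat
echo '{"plan":[[-0.024,0.001,0.0256,0,0,0,0],[-0.024,0.001,0.0256,0,0,0,0],[-0.022,0.001,0.0256,0,0,0,0],[0,0,0,0,0,0,0]]}' > path.dat && python3 jog.py path.dat
python3 -c "
from h import *
o,M=state();print(o['joints'])
p=pf(-.16,0,-.026);print(p,delta(p))
from station import arm
cv2.imwrite('pics/s1.png',arm.capture('scene')['pixels'])"
```

```text
time_s: 5.85
tool_pos: [0.4392, -0.3426, 0.2274]
eef_rot: [-2.282, -1.113, -1.091]
wrist_force: [-0.3, -1.1, 0.1]
finger_gap: 0.0004
grip_force: 0.0
time_s: 6.18
tool_pos: [0.4507, -0.3277, 0.1208]
eef_rot: [-2.274, -1.105, -1.087]
wrist_force: [-1.1, 1.6, 0.4]
finger_gap: 0.0004
grip_force: 0.0
[ 0.86313798  0.92491175  0.35470163  1.74401703 -1.06116293  1.37274598
  1.20687957]
[ 0.50139766 -0.26621731  0.122     ] [0.0507 0.0022 0.0615]
```

View pics/s1.png

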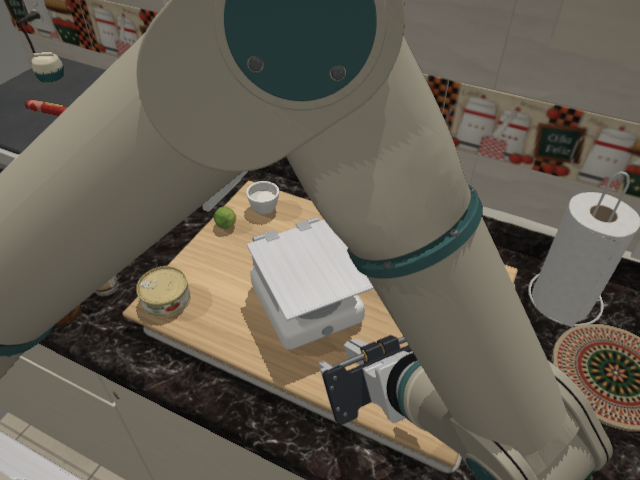

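The gripper is in front of the guard with its tips near (350,345). The guard and press haven't moved. Next I slide the tips under the edge.

```bash
echo '{"plan":[[0.017,0.001,0.0205,0,0,0,0],[0.017,0.001,0.0205,0,0,0,0],[0.017,0,0.0205,0,0,0,0],[0,0,0,0,0,0,0]]}' > path.dat && python3 jog.py path.dat
python3 -c "
from h import *
o,M=state();print(o['joints'])
a=np.arctan2(.026-.006,.16-.005)
q=o['tool_pos'];off=.008*M.as_matrix()[:,0];p0=q+off-H;print('corner',p0@xh,p0@yh,p0[2])
r=np.hypot(p0@xh,p0[2]);t0=np.arctan2(p0[2],-(p0@xh));print(r,t0)
for t in np.linspace(t0,1.833,9): print(round(t,3),np.round(M.inv().apply(H+r*(-np.cos(t)*xh+np.sin(t)*up)-off-q),4).tolist())
"
```

```text
time_s: 6.57
tool_pos: [0.5041, -0.2677, 0.13]
eef_rot: [-2.276, -1.115, -1.095]
wrist_force: [0.3, -1.0, -0.4]
finger_gap: 0.0005
grip_force: 0.0
[ 0.84004446  0.86003868  0.17486856  1.82201287 -1.08494121  1.19817751
  1.13345976]
corner -0.1544561755242153 -0.0029886417335165255 -0.011804341916307831
0.15490659329300452 -0.07627691013769253
-0.076 [0.0, -0.003, 0.0]
0.162 [0.0298, -0.0029, -0.0218]
0.401 [0.0638, -0.0027, -0.0359]
0.64 [0.1003, -0.0024, -0.0416]
0.878 [0.137, -0.002, -0.0385]
1.117 [0.172, -0.0016, -0.0268]
1.356 [0.2032, -0.0012, -0.0072]
1.594 [0.2289, -0.0008, 0.0193]
1.833 [0.2476, -0.0004, 0.0511]
```

```bash
echo '{"plan":[[0.015,0,-0.011,0,0,0,0],[0.015,0,-0.011,0,0,0,0],[0.017,0,-0.007,0,0,0,0],[0.017,0,-0.007,0,0,0,0]]}' > path.dat && python3 jog.py path.dat
python3 -c "
from h import *
o,M=state();print(o['joints'],np.round(M.as_matrix(),3)[:,2])
q=o['tool_pos'];off=.008*M.as_matrix()[:,0];p0=q+off-H;print('corner',p0@xh,p0@yh,p0[2])
"
```

```text
time_s: 6.9
tool_pos: [0.5075, -0.2635, 0.2004]
eef_rot: [-2.285, -1.107, -1.09]
wrist_force: [0.3, 0.2, -4.4]
finger_gap: 0.0002
grip_force: 1.5
[ 0.81022343  0.74436874  0.20506147  1.80953233 -1.04354721  1.26305743
  1.01061954] [ 0.481  0.611 -0.629]
corner -0.1490571747260614 -0.0030368274763793723 0.058647693816032964
```

```bash
echo '{"plan":[[0.018,0,-0.003,0,0,0,0],[0.018,0,-0.003,0,0,0,0],[0.018,0,0.0015,0,0,0,0],[0.018,0,0.0015,0,0,0,0]]}' > path.dat && python3 jog.py path.dat
echo '{"plan":[[0.0175,0,0.006,0,0,0,0],[0.0175,0,0.006,0,0,0,0],[0.0156,0,0.01,0,0,0,0],[0.0156,0,0.01,0,0,0,0]]}' > path.dat && python3 jog.py path.dat
python3 -c "
from h import *
o,M=state();print(o['joints'],np.round(M.as_matrix(),3)[:,2])
q=o['tool_pos'];off=.008*M.as_matrix()[:,0];p0=q+off-H;print('corner',p0@xh,p0@yh,p0[2],np.arctan2(p0[2],-p0@xh))
from station import arm
cv2.imwrite('pics/s2.png',arm.capture('scene')['pixels'])"
```

```text
time_s: 7.23
tool_pos: [0.534, -0.2311, 0.2587]
eef_rot: [-2.288, -1.107, -1.091]
wrist_force: [-0.2, -2.6, -2.7]
finger_gap: 0.0006
grip_force: 1.9
time_s: 7.57
tool_pos: [0.5761, -0.1789, 0.291]
eef_rot: [-2.287, -1.107, -1.094]
wrist_force: [-1.4, -4.0, -0.3]
finger_gap: 0.0004
grip_force: 1.8
[ 0.66563132  0.57939014  0.13363761  1.81283761 -1.06773491  1.20247189
  0.76578444] [ 0.485  0.609 -0.628]
corner -0.040084479257899645 -0.004070114237496723 0.1491827511466212 1.3083023466039714
```

View pics/s2.png

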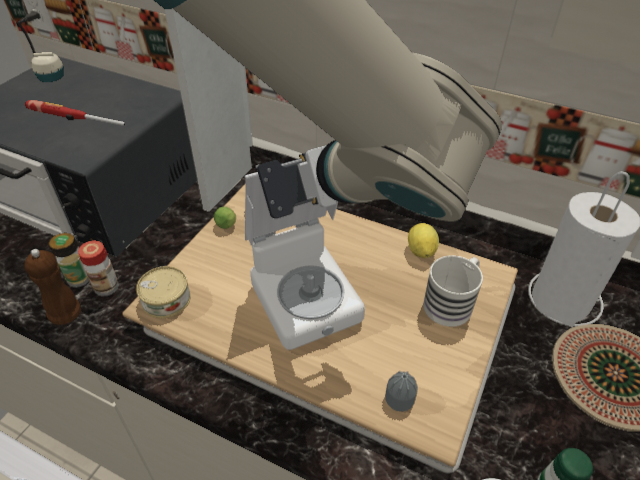

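Guard is at roughly 75°, with the tips pushing its underside. The shaft shows at (312,280). I'll push on to about 1.80.

```bash
echo '{"plan":[[0.010,0,0.0077,0,0,0,0],[0.010,0,0.0077,0,0,0,0],[0.008,0,0.0098,0,0,0,0],[0.008,0,0.0098,0,0,0,0]]}' > path.dat && python3 jog.py path.dat
echo '{"plan":[[0.006,0,0.0115,0,0,0,0],[0.006,0,0.0115,0,0,0,0],[0,0,0,0,0,0,0],[0,0,0,0,0,0,0]]}' > path.dat && python3 jog.py path.dat
python3 -c "
from h import *
o,M=state();print(o['joints'],np.round(M.as_matrix(),3)[:,2])
q=o['tool_pos'];off=.008*M.as_matrix()[:,0];p0=q+off-H;print('corner',p0@xh,p0@yh,p0[2],np.arctan2(p0[2],-p0@xh))
from station import arm
cv2.imwrite('pics/s3.png',arm.capture('scene')['pixels']);cv2.imwrite('pics/t3.png',arm.capture('top')['pixels'])
a=cv2.imread('pics/s3.png')[140:350,220:400];b=cv2.imread('pics/t3.png')[160:340,240:420]
cv2.imwrite('pics/c3.png',np.hstack([cv2.resize(a,(400,467),interpolation=2),cv2.resize(b,(400,400),interpolation=2)[:467] if 0 else cv2.copyMakeBorder(cv2.resize(b,(400,400),interpolation=2),0,67,0,0,0)]))"
```

```text
time_s: 7.95
tool_pos: [0.6078, -0.1376, 0.2957]
eef_rot: [-2.283, -1.105, -1.094]
wrist_force: [-0.8, -3.7, 0.4]
finger_gap: 0.0006
grip_force: 1.6
time_s: 8.28
tool_pos: [0.6227, -0.116, 0.29]
eef_rot: [-2.279, -1.106, -1.092]
wrist_force: [0.1, -0.1, -0.4]
finger_gap: 0.0005
grip_force: 0.0
[ 0.64269158  0.57231849 -0.040688    1.82402092 -1.08468334  1.04621563
  0.67002687] [ 0.48   0.615 -0.625]
corner 0.03806728024517328 -0.001467347036147558 0.14826898238889544 1.822112830478472
```

View pics/c3.png

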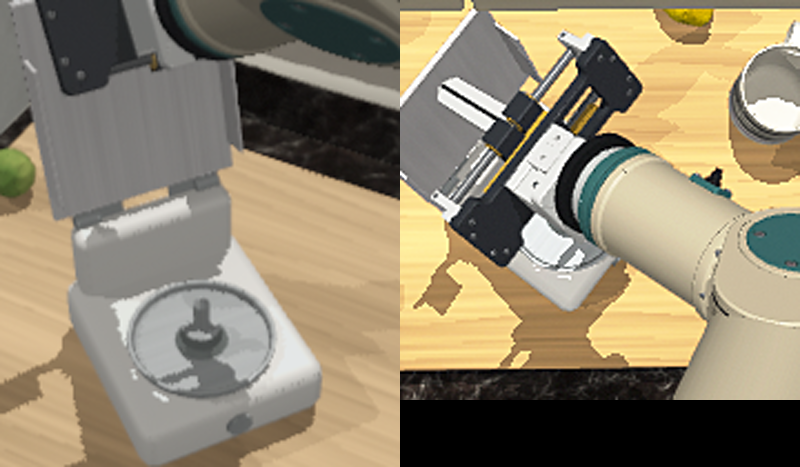

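```bash
echo '{"plan":[[-0.0235,0,-0.03,0,0,0,0],[-0.0235,0,-0.03,0,0,0,0],[-0.0235,0,-0.03,0,0,0,0],[-0.0235,0,-0.03,0,0,0,0],[-0.0235,0,-0.03,0,0,0,0]]}' > path.dat && python3 jog.py path.dat
echo '{"plan":[[-0.01,0,-0.02,0,-0.12,0,0.08],[0,0,0,0,-0.12,0,0.08],[0,0,0,0,-0.12,0,0.08],[0,0,0,0,-0.12,0,0.08],[0,0,0,0,-0.12,0,0.08]]}' > path.dat && python3 jog.py path.dat
echo '{"plan":[[0,0,0,0,-0.12,0,0.08],[0,0,0,0,-0.12,0,0.08],[0,0,0,0,-0.06,0,0.08],[0,0,0,0,0,0,0.08],[0,0,0,0,0,0,0.08]]}' > path.dat && python3 jog.py path.dat
python3 -c "
from h import *
o,M=state();print(o['joints'],np.round(M.as_matrix(),3))
T=Ro.from_matrix(np.c_[xh,-yh,-up]);print((M.inv()*T).as_rotvec());print(delta([.451,-.414,.2],T))
from station import arm
for n in 'scene','top':cv2.imwrite(f'pics/{n[0]}4.png',arm.capture(n)['pixels'])
a=cv2.imread('pics/s4.png')[140:350,220:400];b=cv2.imread('pics/t4.png')[160:340,240:420]
cv2.imwrite('pics/c4.png',np.hstack([cv2.resize(a,(400,467),interpolation=2),cv2.copyMakeBorder(cv2.resize(b,(400,400),interpolation=2),0,67,0,0,0)]))"
```

```text
time_s: 8.8
tool_pos: [0.5032, -0.2679, 0.292]
eef_rot: [-2.281, -1.104, -1.092]
wrist_force: [1.0, -0.7, 0.4]
finger_gap: 0.0006
grip_force: 0.0
time_s: 9.22
tool_pos: [0.4908, -0.2854, 0.298]
eef_rot: [-2.693, -1.301, -0.392]
wrist_force: [0.5, 0.4, -1.4]
finger_gap: 0.0302
grip_force: 0.0
time_s: 9.63
tool_pos: [0.4915, -0.2826, 0.2964]
eef_rot: [-2.824, -1.374, 0.009]
wrist_force: [-1.6, -0.0, -0.7]
finger_gap: 0.0635
grip_force: 0.0
[ 0.24095001  0.43682458  0.34506872  1.6319492  -0.15604821  1.10489684
 -0.03802705] [[ 0.617  0.787 -0.006]
 [ 0.787 -0.617 -0.001]
 [-0.005 -0.004 -1.   ]]
[-0.00376758  0.00475052  0.00694465]
[-0.1281  0.0501  0.0964]
```

View pics/c4.png

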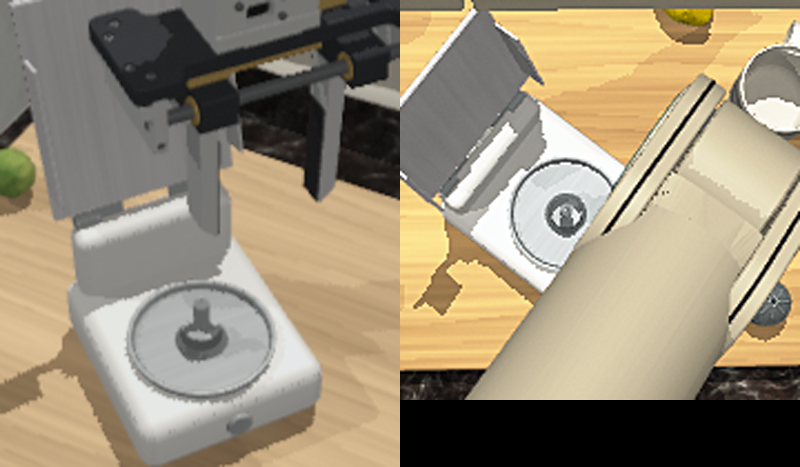

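```bash
echo '{"plan":[[-0.0256,0.01,0.0193,0,0,0,0.08],[-0.0256,0.01,0.0193,0,0,0,0.08],[-0.0256,0.01,0.0193,0,0,0,0.08],[-0.0256,0.01,0.0193,0,0,0,0.08],[-0.0256,0.01,0.0193,0,0,0,0.08]]}' > path.dat && python3 jog.py path.dat
echo '{"plan":[[0,0,0,0,0,0,0.08],[0,0,0,0,0,0,0.08]]}' > path.dat && python3 jog.py path.dat
python3 -c "
from h import *
print('shaft pred',pf(-.1,0,-.013),'tri',tri((310.9,275),(315.2,253.6)),'topz',onz('top',(315.2,253.6),.135))
from station import arm
for n in 'scene','top':cv2.imwrite(f'pics/{n[0]}5.png',arm.capture(n)['pixels'])
a=cv2.imread('pics/s5.png')[120:420,200:440];b=cv2.imread('pics/t5.png')[160:340,240:420]
cv2.imwrite('pics/c5.png',np.hstack([cv2.resize(a,(480,600),interpolation=2),cv2.copyMakeBorder(cv2.resize(b,(320,320),interpolation=2),0,280,0,0,0)]))"
```

```text
time_s: 10.15
tool_pos: [0.4482, -0.4185, 0.1998]
eef_rot: [-2.829, -1.365, 0.009]
wrist_force: [-0.0, -0.4, 0.2]
finger_gap: 0.0799
grip_force: 0.0
time_s: 10.32
tool_pos: [0.4471, -0.4182, 0.1994]
eef_rot: [-2.83, -1.359, 0.012]
wrist_force: [1.0, 1.0, 0.0]
finger_gap: 0.08
grip_force: 0.0
shaft pred [ 0.53874854 -0.21926082  0.135     ] tri (array([ 0.54073059, -0.21899892,  0.13306214]), np.float64(0.0012695979652597778)) topz [ 0.5401956  -0.21842463  0.135     ]
```

View pics/c5.png

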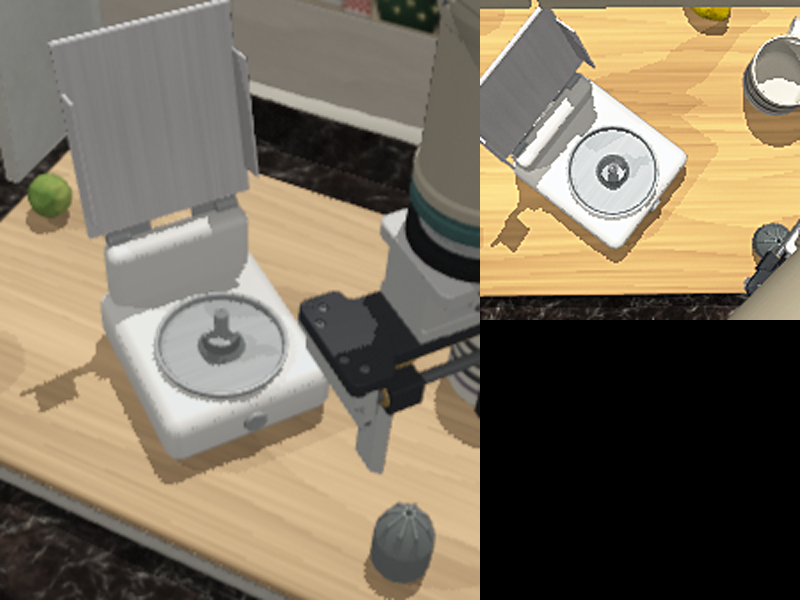

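The guard stands with its top corners at about (225,141) and (314,120) in the scene view. The cone stands alone at about (403,393), and the gripper is behind it at the right. Next I compute the guard angle from these corners and the cone position from several estimates.

```bash
python3 - <<'E'
from h import *
from scipy.optimize import minimize_scalar as ms
th=lambda n,p,y:ms(lambda t:np.linalg.norm(proj(n,pf(-.18*np.cos(t),y,.18*np.sin(t)))-p),bounds=(1.4,2.3),method='bounded')
for n,p,y in(("scene",(225,141),.075),("scene",(314,119.5),-.075),("top",(273.5,165.5),-.075)):
    r=th(n,p,y);print(n,r.x,r.fun,proj(n,pf(-.18*np.cos(r.x),y,.18*np.sin(r.x))))
    for z in(.306,.314,.322): q=onz(n,p,z)-H;print('  z',z,q@xh,q@yh)
im=cv2.imread("pics/s5.png");hsv=cv2.cvtColor(im,cv2.COLOR_BGR2HSV)
m=np.zeros(im.shape[:2],np.uint8);m[365:415,375:430]=(hsv[365:415,375:430,1]<70);c=max(cv2.findContours(m,0,1)[0],key=cv2.contourArea)[:,0]
print("cone scene x",c[:,0].min(),c[:,0].max(),"y",c[:,1].min(),c[:,1].max())
xm=(c[:,0].min()+c[:,0].max())/2
print("tip",onz("scene",(xm,c[:,1].min()),.098))
b=onz("scene",(xm,c[:,1].max()),.036);o,_=ray("scene",(0,0));v=(b-o)[:2];v/=np.linalg.norm(v);print("base",b[:2]+.023*v)
for z in(.036,.053,.07): print(onz("top",(404,296),z)[:2])
E
```

```text
scene 1.8335147340286828 1.4669676930093494 [223.93460809 142.0084316 ]
  z 0.306 0.0716724054122582 0.06711772377563993
  z 0.314 0.060023215908247926 0.06994572857948533
  z 0.322 0.04837402640423768 0.07277373338333074
scene 1.8396137783508835 0.0019550016584708 [314.00097697 119.49830661]
  z 0.306 0.07038333638362228 -0.0853546244450247
  z 0.314 0.05875533315797879 -0.0800206858697017
  z 0.322 0.04712732993233512 -0.07468674729437855
top 1.842695192556385 7.120444453878101 [277.51320645 159.61825679]
  z 0.306 0.050512040133564064 -0.06484659388772618
  z 0.314 0.048825014050829355 -0.06346351485289495
  z 0.322 0.047137987968094514 -0.062080435818063544
cone scene x 385 417 y 371 411
tip [ 0.46049117 -0.40890509  0.098     ]
base [ 0.45760438 -0.42220119]
[ 0.45280497 -0.41844929]
[ 0.45241122 -0.41542754]
[ 0.45201747 -0.41240578]
```

Guard measures 1.835 rad, about 105°. Now I grasp the cone.

```bash
echo '{"plan":[[0.0037,0.0022,0.01,0,0,0,0.08],[0.0037,0.0022,0.02,0,0,0,0.08],[0,0,0.03,0,0,0,0.08],[0,0,0.03,0,0,0,0.08],[0,0,0.03,0,0,0,0.08]]}' > path.dat && python3 jog.py path.dat
echo '{"plan":[[0,0,0.02,0,0,0,0.08],[0,0,0.0155,0,0,0,0.08],[0,0,0,0,0,0,0.08]]}' > path.dat && python3 jog.py path.dat
python3 -c "
from h import *
o,M=state();T=Ro.from_matrix(np.c_[xh,-yh,-up]);print((M.inv()*T).as_rotvec(),delta([.455,-.415,.044]))"
```

```text
time_s: 10.83
tool_pos: [0.4604, -0.4111, 0.08]
eef_rot: [2.823, 1.375, -0.006]
wrist_force: [0.1, 1.0, -0.0]
finger_gap: 0.0799
grip_force: 0.0
time_s: 11.08
tool_pos: [0.4579, -0.4093, 0.042]
eef_rot: [-2.82, -1.373, 0.011]
wrist_force: [-0.3, -0.6, 0.1]
finger_gap: 0.0802
grip_force: 0.0
[-0.0078685   0.00405936  0.00712182] [-0.0063  0.0012 -0.002 ]
```

```bash
echo '{"plan":[[-0.003,0.001,-0.001,-0.004,0.004,0.004,0.08],[-0.003,0,-0.001,-0.004,0,0.003,0.08],[0,0,0,0,0,0,0.08]]}' > path.dat && python3 jog.py path.dat
echo '{"plan":[[0,0,0,0,0,0,0.03],[0,0,0,0,0,0,0.03],[0,0,0,0,0,0,0.03],[0,0,0,0,0,0,0.03],[0,0,0,0,0,0,0.03]]}' > path.dat && python3 jog.py path.dat
echo '{"plan":[[0,0,0,0,0,0,0.03],[0,0,0,0,0,0,0.03],[0,0,0,0,0,0,0.03]]}' > path.dat && python3 jog.py path.dat
python3 -c "
from h import *
o,M=state();T=Ro.from_matrix(np.c_[xh,-yh,-up]);print((M.inv()*T).as_rotvec(),delta([.455,-.415,.044]))"
```

```text
time_s: 11.33
tool_pos: [0.4558, -0.4195, 0.049]
eef_rot: [2.824, 1.357, 0.003]
wrist_force: [0.7, -0.1, 0.5]
finger_gap: 0.08
grip_force: 0.0
time_s: 11.75
tool_pos: [0.4554, -0.4175, 0.0472]
eef_rot: [2.826, 1.36, 0.002]
wrist_force: [-1.7, 1.4, 0.1]
finger_gap: 0.0498
grip_force: 0.6
time_s: 12.0
tool_pos: [0.4551, -0.4174, 0.0471]
eef_rot: [2.827, 1.36, 0.001]
wrist_force: [-1.8, 1.1, 3.3]
finger_gap: 0.0448
grip_force: 30.0
[ 0.0043754   0.0011586  -0.00188679] [ 0.0018 -0.0016  0.0031]
```

```bash
echo '{"plan":[[0,0,-0.03,0,0,0,0.03],[0,0,-0.036,0,0,0,0.03],[0,0,-0.036,0,0,0,0.03],[0,0,-0.034,0,0,0,0.03],[0,0,0,0,0,0,0.03]]}' > path.dat && python3 jog.py path.dat
echo '{"plan":[[0.0297,-0.0082,0,0,0,0,0.03],[0.0297,-0.0082,0,0,0,0,0.03],[0.0297,-0.0082,0,0,0,0,0.03],[0.0297,-0.0082,0,0,0,0,0.03]]}' > path.dat && python3 jog.py path.dat
echo '{"plan":[[0.0297,-0.0082,0,0,0,0,0.03],[0.0297,-0.0082,0,0,0,0,0.03],[0.0297,-0.0082,0,0,0,0,0.03],[0,0,0,0,0,0,0.03],[0,0,0,0,0,0,0.03]]}' > path.dat && python3 jog.py path.dat
python3 -c "
from h import *
o,M=state();T=Ro.from_matrix(np.c_[xh,-yh,-up]);print((M.inv()*T).as_rotvec(),delta([.5395,-.219,.18]))
from station import arm
for n in 'scene','top':cv2.imwrite(f'pics/{n[0]}6.png',arm.capture(n)['pixels'])
a=cv2.imread('pics/s6.png')[190:340,230:390];b=cv2.imread('pics/t6.png')[190:310,250:380]
cv2.imwrite('pics/c6.png',np.hstack([cv2.resize(a,(480,450),interpolation=2),cv2.copyMakeBorder(cv2.resize(b,(320,295),interpolation=2),0,155,0,0,0)]))"
```

```text
time_s: 12.42
tool_pos: [0.4583, -0.4209, 0.19]
eef_rot: [2.815, 1.354, 0.009]
wrist_force: [1.0, -2.0, -1.2]
finger_gap: 0.045
grip_force: 30.0
time_s: 12.75
tool_pos: [0.504, -0.3027, 0.1822]
eef_rot: [2.826, 1.359, 0.002]
wrist_force: [0.4, -0.7, -1.3]
finger_gap: 0.0452
grip_force: 30.0
time_s: 13.17
tool_pos: [0.541, -0.2163, 0.1818]
eef_rot: [2.823, 1.367, 0.002]
wrist_force: [0.1, -1.0, -0.8]
finger_gap: 0.045
grip_force: 30.0
[0.00488847 0.00071627 0.00290348] [-0.003   0.0005  0.0018]
```

View pics/c6.png

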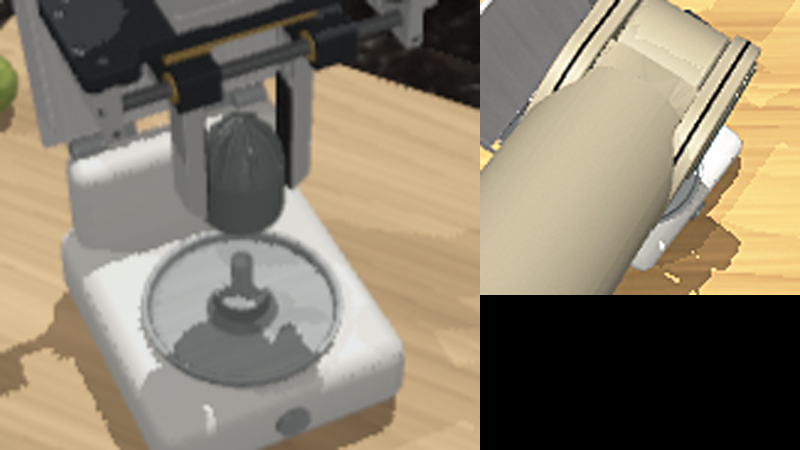

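The cone is held upright above the shaft: skirt centre at x≈311.5, lower rim at row≈268.5, shaft top at (310.3,274). I check the offset in the scene view.

```bash
python3 - <<'E'
from h import *
o,M=state();q=o['tool_pos'];z=q[2]-.011
im=cv2.imread("pics/s6.png");g=cv2.cvtColor(im,cv2.COLOR_BGR2GRAY)
print(g[252,290:336].tolist());print(g[255:275,311].tolist());print(g[278,300:322].tolist(),g[268:285,311].tolist())
b=onz("scene",(311.5,268.5),z);c,_=ray("scene",(0,0));v=(b-c)[:2];v/=np.linalg.norm(v);e=b[:2]+.023*v
print("tcp",q,"cone axis",e,"rel tool x,y",(e-q[:2])@xh[:2],-(e-q[:2])@yh[:2])
print("proj cone at tcp: near rim",proj("scene",[*(q[:2]-.023*v),z]),"shaft top px",proj("scene",[.5397,-.219,.135]))
E
```

```text
[115, 115, 115, 117, 117, 117, 117, 117, 109, 49, 65, 67, 70, 72, 74, 75, 76, 76, 76, 77, 81, 81, 80, 77, 76, 76, 78, 77, 74, 74, 72, 72, 70, 68, 102, 160, 75, 108, 161, 182, 184, 184, 183, 181, 181, 179]
[73, 73, 73, 73, 73, 74, 73, 73, 73, 73, 73, 73, 74, 87, 104, 153, 166, 167, 151, 120]
[181, 181, 181, 181, 180, 176, 161, 100, 107, 114, 114, 111, 103, 106, 146, 178, 172, 179, 178, 170, 172, 179] [87, 104, 153, 166, 167, 151, 120, 109, 111, 113, 111, 102, 98, 98, 98, 98, 98]
tcp [ 0.53949936 -0.21987622  0.18216945] cone axis [ 0.54369682 -0.21934623] rel tool x,y 0.0030277511680476443 0.002955034150056908
proj cone at tcp: near rim [310.57008108 270.4078496 ] shaft top px [310.21617568 274.66959168]
```

```bash
echo '{"plan":[[-0.0012,-0.0014,0.01,0.004,0,0,0.03],[0,0,0.015,0,0,0,0.03],[0,0,0,0,0,0,0.03],[0,0,0,0,0,0,0.03]]}' > path.dat && python3 jog.py path.dat
echo '{"plan":[[0,0,0.006,0,0,0,0.03],[0,0,0.006,0,0,0,0.03],[0,0,0.003,0,0,0,0.03],[0,0,0,0,0,0,0.03]]}' > path.dat && python3 jog.py path.dat
python3 -c "
from h import *
print(delta([.5385,-.2195,.117]),state()[0]['torque'])"
```

```text
time_s: 13.6
tool_pos: [0.5367, -0.2201, 0.1565]
eef_rot: [2.832, 1.359, -0.004]
wrist_force: [-0.4, 0.6, -0.4]
finger_gap: 0.0453
grip_force: 30.0
time_s: 13.93
tool_pos: [0.5378, -0.2189, 0.1418]
eef_rot: [2.83, 1.362, -0.002]
wrist_force: [0.2, 0.0, -2.2]
finger_gap: 0.0453
grip_force: 30.0
[-0.      0.0009  0.0249] [-0.00545142  0.1590885   0.01715134]
```

```bash
echo '{"plan":[[0,0,0.004,0,0,0,0.03],[0,0,0.004,0,0,0,0.03],[0,0,0.002,0,0,0,0.03],[0,0,0,0,0,0,0.03]]}' > path.dat && python3 jog.py path.dat
python3 -c "
from h import *
print(state()[0]['torque'],state()[0]['wrist_force'])"
```

```text
time_s: 14.27
tool_pos: [0.5383, -0.2185, 0.132]
eef_rot: [2.829, 1.362, -0.001]
wrist_force: [0.8, 1.7, -1.7]
finger_gap: 0.0451
grip_force: 30.0
[ 0.36652688 -0.16172491  0.05840861] [ 0.78240996  1.7242099  -1.71646613]
```

```bash
echo '{"plan":[[0,0,0.004,0,0,0,0.03],[0,0,0.004,0,0,0,0.03],[0,0,0.004,0,0,0,0.03],[0,0,0,0,0,0,0.03]]}' > path.dat && python3 jog.py path.dat
echo '{"plan":[[0,0,0.003,0,0,0,0.03],[0,0,0,0,0,0,0.03]]}' > path.dat && python3 jog.py path.dat
echo '{"plan":[[0,0,0.002,0,0,0,0.03],[0,0,0,0,0,0,0.03]]}' > path.dat && python3 jog.py path.dat
```

```text
time_s: 14.6
tool_pos: [0.5383, -0.2185, 0.1197]
eef_rot: [2.83, 1.362, -0.001]
wrist_force: [2.1, 2.5, -2.8]
finger_gap: 0.0456
grip_force: 30.0
time_s: 14.77
tool_pos: [0.5385, -0.2185, 0.1171]
eef_rot: [2.829, 1.362, -0.0]
wrist_force: [3.3, 3.1, -1.8]
finger_gap: 0.0452
grip_force: 30.0
time_s: 14.93
tool_pos: [0.5385, -0.2186, 0.117]
eef_rot: [2.829, 1.362, 0.001]
wrist_force: [-1.3, 6.1, 11.7]
finger_gap: 0.0448
grip_force: 30.0
```

It seats at the predicted height (TCP 0.117 m) with an upward reaction force. I release and withdraw upward, then away to the front.

```bash
echo '{"plan":[[0,0,-0.001,0,0,0,0.07],[0,0,0,0,0,0,0.07],[0,0,0,0,0,0,0.07],[0,0,0,0,0,0,0.07],[0,0,0,0,0,0,0.07]]}' > path.dat && python3 jog.py path.dat
echo '{"plan":[[0,0,-0.01,0,0,0,0.07],[0,0,-0.02,0,0,0,0.07],[0,0,-0.03,0,0,0,0.07],[0,0,-0.03,0,0,0,0.07],[0,0,-0.02,0,0,0,0.07]]}' > path.dat && python3 jog.py path.dat
echo '{"plan":[[-0.03,0.02,0,0,0,0,0.07],[-0.03,0.02,0,0,0,0,0.07],[-0.03,0.02,0,0,0,0,0.07],[-0.03,0.02,0,0,0,0,0.07],[-0.03,0.02,0,0,0,0,0.07]]}' > path.dat && python3 jog.py path.dat
echo '{"plan":[[-0.03,0.02,0,0,0,0,0.07],[-0.03,0.02,0,0,0,0,0.07],[0,0,0,0,0,0,0.07],[0,0,0,0,0,0,0.07],[0,0,0,0,0,0,0.07]]}' > path.dat && python3 jog.py path.dat
python3 -c "
from h import *
from station import arm
for n in 'scene','top':cv2.imwrite(f'pics/{n[0]}7.png',arm.capture(n)['pixels'])
a=cv2.imread('pics/s7.png')[110:410,120:500];b=cv2.imread('pics/t7.png')[160:340,170:450]
cv2.imwrite('pics/c7.png',np.hstack([cv2.resize(a,(494,390),interpolation=2),cv2.copyMakeBorder(cv2.resize(b,(306,197),interpolation=2),0,193,0,0,0)]))"
```

```text
time_s: 15.35
tool_pos: [0.5376, -0.2198, 0.1162]
eef_rot: [2.829, 1.36, -0.002]
wrist_force: [0.6, 0.0, 0.1]
finger_gap: 0.0695
grip_force: 0.0
time_s: 15.77
tool_pos: [0.5388, -0.2198, 0.2298]
eef_rot: [2.827, 1.36, 0.002]
wrist_force: [-0.0, -0.1, -0.1]
finger_gap: 0.0697
grip_force: 0.0
time_s: 16.18
tool_pos: [0.5222, -0.4003, 0.2278]
eef_rot: [2.829, 1.361, -0.001]
wrist_force: [0.6, -0.0, -0.3]
finger_gap: 0.0699
grip_force: 0.0
time_s: 16.6
tool_pos: [0.5165, -0.4697, 0.2271]
eef_rot: [2.83, 1.362, -0.0]
wrist_force: [0.4, 0.2, -0.4]
finger_gap: 0.07
grip_force: 0.0
```

View pics/c7.png

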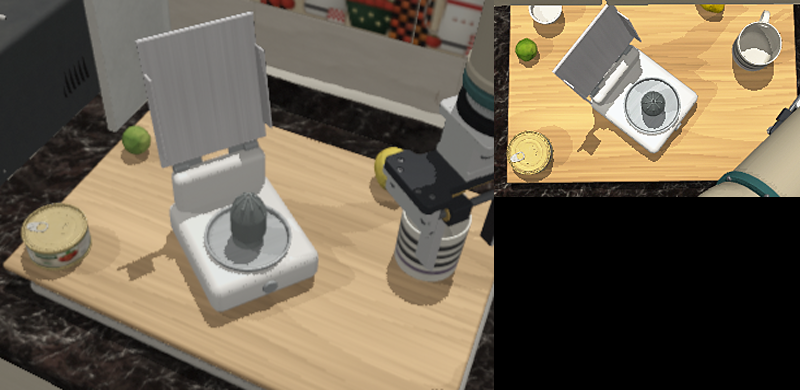

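The picture shows the cone upright on the hub at (248,222) in the crop, with the guard standing and the tin and mug in place. I do one numeric check and hand in.

```bash
python3 - <<'E'
from h import *
a,b=cv2.imread("pics/s5.png"),cv2.imread("pics/s7.png")
print("guard diff",cv2.absdiff(a,b)[115:235,220:325].mean())
print("seated: tip px",proj("scene",[.5397,-.219,.168]),"rim near",proj("scene",[.5397-.0206,-.219-.010,.106]), "seen tip ~",(120+248/1.3,110+193/1.3))
from station import arm
print(arm.job_done())
E
```

```text
guard diff 4.30468253968254
seated: tip px [310.09859962 260.69392143] rim near [310.01625481 297.07116749] seen tip ~ (310.7692307692308, 258.46153846153845)
the job is handed in; nothing more can be done
None
```

The job is handed in. The guard measured about 105° (1.835 rad) before the cone went on and still stood in the last picture. The cone is seated point up on the hub and released, and the tin, pot and mug were not touched.

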